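Lock the serving lift, load it, and reset its stop

ROBOT

A 7-joint arm with a two-finger parallel gripper is mounted at the origin on the work surface. World frame = base frame: x ahead of the robot, y to its left, z up, the work surface at z = 0. Lengths are in m, angles in degrees, forces in N, time in s.
With the tool pointing down it reaches from about 0.425 to 0.875 m from the base axis. Payload 4.7 kg.
Tool frame: the origin (TCP) lies midway between the tips of the shut fingers; the grasp point (between the pads) lies 19 mm behind it; z points along the fingers, y is the line along which they close (so a half turn about z gives the same grasp; the last joint's range is limited). The gripper opens to 87 mm and grips with 3 to 60 N. Pads are 19 mm wide; open, the fingers measure 117 mm over their backs; the gripper's body (75 mm by 190 mm) begins 51 mm behind the grasp point.
Start: joints at [-66.228, 18.392, -4.016, 83.108, 1.295, 78.541, -3.26], TCP at [0.254, 0.598, 0.223] pointing down, gripper open.
Joint ranges: [-163.93, 163.93], [-17.29, 119.83], [-79.2, 71.16], [3.27, 140.29], [-89.18, 269.18], [5.43, 117.66], [-154.24, 154.24]. Speed limits (degrees/s): [147.25, 147.25, 180, 180, 180, 180, 180].

INTERFACE

Orientations are given as [roll, pitch, yaw] about the fixed x, y, z axes, in that order (R = Rz(yaw) Ry(pitch) Rx(roll)).
In Python, from cell import env gives the robot as it stands. The module is installed in compiled form; this text tells all that it offers.
- The arm moves only by the tool send_rows, never from a script. Its argument "series" is a list of rows, each an object with "travel": the shift along the tool's x, y, z in cm, a list of three; "dr": the turn, a rotation vector about the tool's x, y, z in degrees, a list of three; "claw": the finger opening in cm, from 0 to 8.7. In form: [{"travel": [tx, ty, tz], "dr": [wx, wy, wz], "claw": claw}, ...]. A call has 1 to 12 rows; each row is the pose to reach, as a shift and turn from the pose commanded when the call began, along the tool's axes at that moment; what a row does not reach only later rows make up. A row lasts 1/12 s, in which the tool goes at most 41.7 mm and 7.16 degrees, less where a joint would pass 70% of its speed; a pose out of reach is approached as far as the arm can. A call with a gripper value outside its range is refused whole. The fingers move at their own pace and stop on an object; "grip_force" is the grip in N (left out, the last holds). Time passes only in rows, so rows that repeat a pose let the fingers close. It gives the time, the measured TCP pose, the force and the opening at its end, in the units of the state.
- env.get_obs(): the state, without advancing time (a new reading comes with each control period).
- env.read_camera(name): name is "side" or "top" or "wrist"; returns the picture (400x640x3 uint8, blue, green, red); there is no depth.
- env.calibration(name): a dict with "fx", "fy", "cx", "cy" (pixels), "cam_to_world" (4x4, takes a point from camera to world coordinates). Camera axes: x right, y down, z forward; pixel columns grow to the right and rows downward; lengths in m; the calibration is good to about 2 mm. A picture is of the moment at which its call begins: read the wrist's pose just before it. calibration takes no time and is no camera call; for the wrist camera it gives the pose at the moment of the call.
- env.sign_off(): hands the job in, once; it reports no verdict.
The state is a dict: "time_s": time; "qpos": joint angles; "joint_velocities": joint speeds; "effort": joint torques, N m; "tool_pos": TCP position; "tool_rot": TCP orientation; "force": force on the tool from outside, world axes, zero at the start; "wrist_torque": the same for the moment, N m; "grip_width": finger opening in m.
Only numpy, scipy, OpenCV 4.12 (cv2) and the standard library are available. Lean on these libraries where they do the work, as an engineer would, in place of code of your own. Each camera call takes 0.05 s, during which the arm holds its last target. There are 200 camera calls.

TASK

Make the kitchen's serving lift safe by pressing its mushroom stop down until it latches, and let go of it. With the stop latched, set the tall loose carton squarely on the carton that already stands on the lift, and the flat carton squarely on top of that, without dropping them or shifting the column. Then turn the mushroom cap clockwise until it unlatches and let it spring fully up, and leave everything else in place.

Things in the scene. Friction and masses are not known exactly. Their poses are not given: they have to be found in the camera images.
- console: fixed sloping control box on a foot, about 150 x 150 x 140 mm; origin under its foot on the counter; its face slopes down towards its own -x, the face's normal leaning 0.5 rad (29 degrees) from vertical. Flat lamps and a square pad (5 mm high) sit in the face's four corners.
- stop_face (a point): point on the sloping face where the axis of the mushroom stop leaves it; its z axis is the stop's axis, pointing out of the face. Along z: steel collar of radius 18 mm to 10 mm; black plastic cap of radius 22 mm whose rim runs from 20 to 32 mm and crown to 36 mm when up, and about 7 mm lower when latched. Fingers fit round the cap beside the collar.
- stop (a joint): plunge of the mushroom stop, 0 up, 0.009 m pushed to its hard stop, about 0.007 m latched. It resists with 2 N rising to about 7 N at 3 mm, eases, and latches with its catch just before the hard stop; let go short of that it springs back. Brisk presses meet brief peaks of 10 to 20 N before the snap.
- stop_cap (a joint): turn of the mushroom cap, 0 at rest, 1.0 rad fully clockwise seen from in front of the face. With the stop latched the cap turns easily; past about 0.55 rad its catch is clear and a 4 N spring lifts it fully up, 7 mm, if the grip is opened or rises with it; let go, it turns itself back. It cannot be pulled up unturned.
- lift: fixed steel lift platform 220 x 170 mm, top 12 mm above the counter, origin under its centre; an aluminium end rail 90 mm high stands along its far (+x) edge, 110 mm from the centre
- carton_base: closed cardboard carton 64 (x) x 110 (y) x 50 (z) mm, 0.6 kg, standing on the lift; origin at the centre of its underside
- carton_tall: loose closed cardboard carton 64 (x) x 110 (y) x 60 (z) mm; origin at the centre of its underside
- carton_flat: loose closed cardboard carton 64 (x) x 110 (y) x 36 (z) mm; origin at the centre of its underside
- jar: small glass spice jar with a steel cap, 44 mm across, 75 mm high; a bystander, origin at its underside
- bowl: white bowl, 120 mm across, 55 mm high; a bystander, origin at its underside
- mug: white mug, 76 mm across, 85 mm high; a bystander, origin at its underside
- cutter: round steel biscuit cutter (open ring), 64 mm across, 30 mm high; a bystander, origin at its underside
- spatula: spatula lying flat along its x axis; a bystander, origin at its underside
There are look-alikes about, which are no part of the job. Of the things that look like the console, the larger one is meant.

How it is judged:
By the outcome, as a careful person would: the job done as asked, in the order asked, and still so for the second after the job is handed in, with the robot touching nothing.
It also fails if it takes over 70 s, if anything falls off the work surface, if the arm or the gripper's body presses on something with over 40 N, if the wrist force passes 120 N, or if a joint passes its speed limit or range.

## Working session

There is one attempt and no reset: what is moved stays moved. The work goes in short steps, Python scripts to look and compute and a tool call to move; the robot and the scene stay as the last step left them, time stands still between calls to the robot, and variables do not carry over. Pictures are saved under pics/ and viewed, on a budget of 10 in all, crops included, one or two more only if the job needs it, and the job is handed in when it is done.

Besides the shell and the picture viewer there is one more tool, called after ">>>" as name(argument=value, ...), one argument or row to a line, values as JSON. send_rows: Moves the arm, as the interface text tells. Its arguments: {"type":"object","properties":{"series":{"type":"array"},"grip_force":{"type":"number"}},"required":["series"]}

```bash
mkdir -p pics
cat > h.py <<'E'
import numpy as np, cv2
from scipy.spatial.transform import Rotation as R
from cell import env
def ray(c,u,v):
    T=np.array(c["cam_to_world"]); d=T[:3,:3]@np.array([(u-c["cx"])/c["fx"],(v-c["cy"])/c["fy"],1]); return T[:3,3],d
def onz(c,u,v,z):
    o,d=ray(c,u,v); return o+d*(z-o[2])/d[2]
def proj(c,p):
    T=np.array(c["cam_to_world"]); q=T[:3,:3].T@(np.array(p)-T[:3,3]); return np.array([c["fx"]*q[0]/q[2]+c["cx"],c["fy"]*q[1]/q[2]+c["cy"]])
def tri(c1,p1,c2,p2):
    o1,d1=ray(c1,*p1);o2,d2=ray(c2,*p2)
    s=np.linalg.lstsq(np.c_[d1,-d2],o2-o1,rcond=None)[0]
    a=o1+d1*s[0];b=o2+d2*s[1];return (a+b)/2,np.linalg.norm(a-b)
def rel(pos,Rm,o=None):
    # travel (cm) and rotvec (deg) from current pose to target
    o=o or env.get_obs(); R0=R.from_euler('xyz',o["tool_rot"],degrees=True)
    return (R0.inv().apply(np.array(pos)-np.array(o["tool_pos"]))*100).round(2),np.degrees((R0.inv()*R.from_matrix(Rm)).as_rotvec()).round(2)
E
python3 - <<'E'
from h import *
print(env.get_obs())
for n in("side","top","wrist"):
    im=env.read_camera(n);cv2.imwrite(f"pics/{n}0.png",im)
    c=env.calibration(n);print(n,c["fx"],c["cx"],c["cy"],np.round(c["cam_to_world"],3).tolist())
a=cv2.imread("pics/side0.png");b=cv2.imread("pics/top0.png")
E
```

```text
{'time_s': 0.0, 'qpos': array([-66.22940572,  18.4386074 ,  -4.01459875,  83.17475035,
         1.29313151,  78.54048755,  -3.25927928]), 'joint_velocities': array([ 0.01755808,  0.02800273,  0.01371281,  0.00092415,  0.00068875,
       -0.03249448,  0.1681595 ]), 'effort': array([ 1.29868763e-04, -4.91274691e+01, -4.03742613e-01, -3.12516475e+01,
       -6.38633547e-02,  4.40821680e-02,  1.56555138e-04]), 'tool_pos': array([0.25341621, 0.59796605, 0.22146783]), 'tool_rot': array([-1.79891289e+02,  4.21075513e-03,  1.57038619e+02]), 'force': array([ 0.55180509, -0.03542743, -0.54022778]), 'wrist_torque': array([-0.02424165,  0.03900998, -0.02912394]), 'grip_width': 0.08695192083858179}
side 460.73402657519546 317.8095719752263 199.25408230585032 [[0.76, -0.477, 0.442, 0.044], [-0.65, -0.547, 0.527, -0.572], [-0.01, -0.688, -0.726, 0.91], [0.0, 0.0, 0.0, 1.0]]
top 442.91281319604747 316.98338676761784 198.56550038394664 [[-0.001, -0.987, 0.159, 0.349], [-1.0, 0.001, -0.004, 0.013], [0.004, -0.159, -0.987, 1.362], [0.0, 0.0, 0.0, 1.0]]
wrist 277.73694459062796 318.96671949939577 200.974563921194 [[0.391, 0.891, 0.232, 0.19], [0.921, -0.378, -0.1, 0.625], [-0.001, 0.252, -0.968, 0.383], [0.0, 0.0, 0.0, 1.0]]
```

View pics/top0.png

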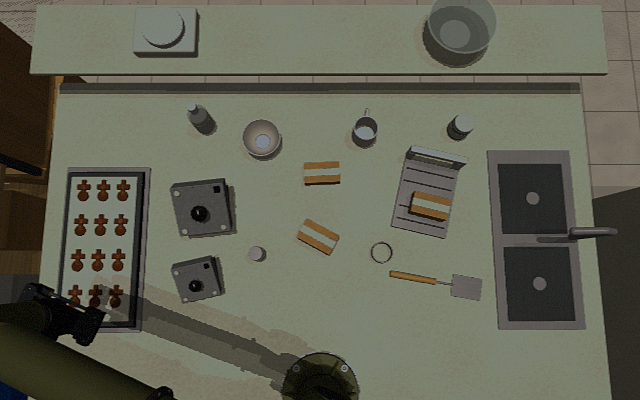

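View pics/side0.png

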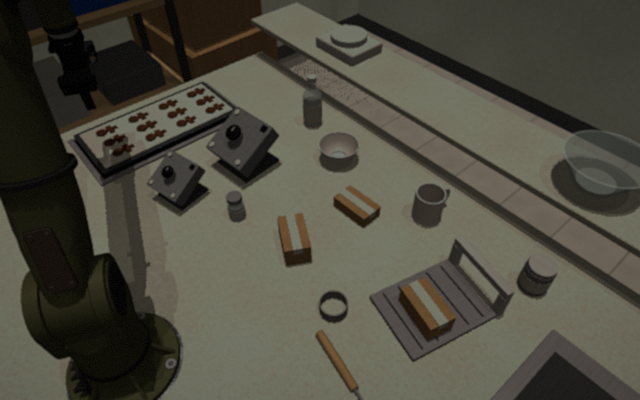

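Top view: the console candidates are the large one at (202,208) and the small one at (195,280). The larger is the one meant. Loose cartons are at (318,236), which looks tall, and (322,173), which looks flat. The base carton is on the lift at (430,206). I'll confirm these in an enlarged crop.

Run:
```python
from h import *
s=cv2.imread("pics/side0.png");t=cv2.imread("pics/top0.png")
g=lambda im:np.clip(im.astype(float)*1.7,0,255).astype(np.uint8)
def crop(im,x,y,w,h,W,H): return cv2.resize(g(im[y:y+h,x:x+w]),(W,H),interpolation=cv2.INTER_CUBIC)
A=crop(t,160,165,100,75,400,300);B=crop(t,290,150,100,75,0 or 400,300) if 0 else crop(t,290,155,80,100*6//8 +30,400,300)
B=crop(t,285,155,133,100,400,300);C=crop(s,200,100,100,75,400,300);D=crop(s,270,180,107,80,400,300)
cv2.imwrite("pics/c1.png",np.vstack([np.hstack([A,B]),np.hstack([C,D])]))
hsv=cv2.cvtColor(t,cv2.COLOR_BGR2HSV)
for n,im in(("t",t),("s",s)):
    hsv=cv2.cvtColor(im,cv2.COLOR_BGR2HSV)
    m=cv2.inRange(hsv,(8,110,50),(22,255,255))
    m=cv2.morphologyEx(m,cv2.MORPH_CLOSE,np.ones((11,11)))
    for c in cv2.findContours(m,cv2.RETR_EXTERNAL,cv2.CHAIN_APPROX_SIMPLE)[0]:
        if cv2.contourArea(c)>250: print(n,cv2.contourArea(c),[np.round(x,1) for x in cv2.minAreaRect(c)])
```

```text
t 297.5 [array([ 79.6, 297.4]), array([24.4, 22. ]), np.float64(15.5)]
t 895.0 [array([ 20.5, 262. ]), array([24., 41.]), np.float64(90.0)]
t 731.0 [array([ 97. , 259.5]), array([21., 52.]), np.float64(90.0)]
t 710.5 [array([317.6, 236.3]), array([36.8, 21.6]), np.float64(28.3)]
t 668.5 [array([100. , 224.5]), array([52., 21.]), np.float64(-0.0)]
t 714.5 [array([430.1, 204.9]), array([37.6, 20.6]), np.float64(14.0)]
t 582.0 [array([102.5, 190. ]), array([20., 51.]), np.float64(90.0)]
t 648.0 [array([321.5, 171.9]), array([20.3, 34.6]), np.float64(87.4)]
t 1516.5 [array([ 29.6, 136.1]), array([ 50.6, 128.8]), np.float64(8.3)]
s 500.5 [array([336.1, 359.9]), array([68.2,  8.6]), np.float64(57.5)]
s 1303.5 [array([427.9, 302.9]), array([55.5, 28.5]), np.float64(54.5)]
s 858.5 [array([293.5, 232.3]), array([35.5, 27.5]), np.float64(80.5)]
s 659.5 [array([356.7, 202.3]), array([43. , 20.1]), np.float64(35.5)]
s 1306.0 [array([123. ,  91.2]), array([ 72.2, 133.4]), np.float64(85.8)]
s 426.5 [array([223.1,  42.3]), array([14.4, 78.1]), np.float64(75.2)]
s 388.5 [array([113.5,   9. ]), array([16.8, 74.8]), np.float64(82.0)]
```

View pics/c1.png

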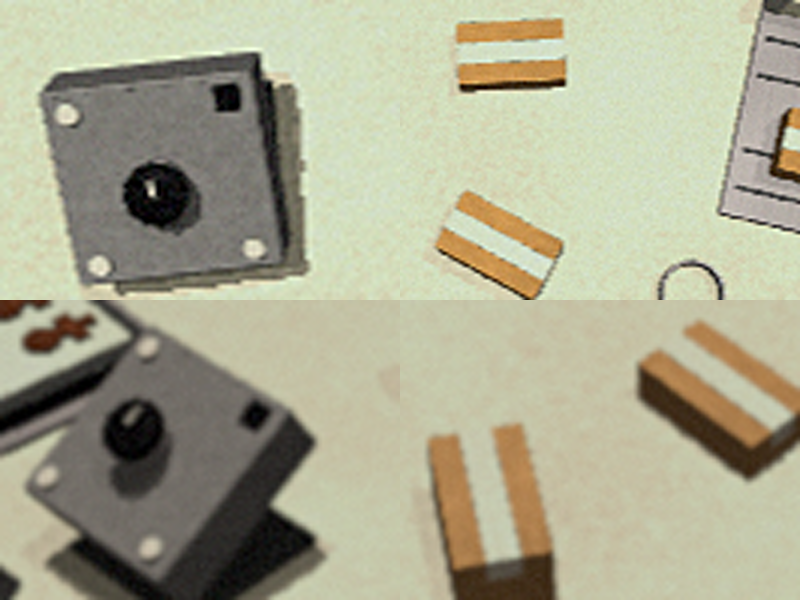

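Crop shows: the larger console at top (202,208) has three white lamps, a black pad, and the mushroom at (200,214). The lower carton at (318,236) has deep sides in the side view, so it is tall. The upper carton at (322,172) is flat. The mushroom has a white index mark.

Run:
```python
from h import *
ct,cs=env.calibration("top"),env.calibration("side")
A=lambda u,v:((u+.5)/4-.5+160,(v+.5)/4-.5+165)
C=lambda u,v:((u+.5)/4-.5+200,(v+.5)/4-.5+100)
P={}
for n,a,b in(("TL",(67,114),(148,47)),("BL",(99,265),(47,175)),("BR",(254,248),(150,248)),("pad",(228,97),(256,115)),("cap",(158,193),(133,128))):
    P[n],e=tri(ct,A(*a),cs,C(*b));print(n,P[n].round(4),round(e,4))
L=np.array([P[k] for k in("TL","BL","BR","pad")]);m=L.mean(0)
n=np.linalg.svd(L-m)[2][2];n*=np.sign(n[2]);print("centre",m.round(4),"normal",n.round(3),"tilt rad",np.arccos(n[2]).round(3),"dir",np.degrees(np.arctan2(n[1],n[0])).round(1))
e1=(P["pad"]-P["BR"]+P["TL"]-P["BL"])/2;print("edge up",e1.round(4),np.degrees(np.arctan2(e1[1],e1[0])))
print("cap height over face",(P["cap"]-m)@n, "lateral",((P["cap"]-m)-((P["cap"]-m)@n)*n).round(4))
t=cv2.imread("pics/top0.png");s=cv2.imread("pics/side0.png")
for nm,im,c in(("t",t,ct),("s",s,cs)):
    hsv=cv2.cvtColor(im,cv2.COLOR_BGR2HSV)
    m_=cv2.inRange(hsv,(8,110,85),(22,255,255))
    m_=cv2.morphologyEx(m_,cv2.MORPH_CLOSE,np.ones((11,11)))
    for k in cv2.findContours(m_,cv2.RETR_EXTERNAL,cv2.CHAIN_APPROX_SIMPLE)[0]:
        (x,y),_,_=cv2.minAreaRect(k)
        if cv2.contourArea(k)<250: continue
        for lab,z,pt,ps in(("tall",.06,(318,236),(293,232)),("flat",.036,(321,172),(357,202)),("base",.062,(430,205),(427,300))):
            q=pt if nm=="t" else ps
            if np.hypot(x-q[0],y-q[1])<12:
                w=np.array([onz(c,*p[0],z)[:2]for p in k]).astype(np.float32)
                r=cv2.minAreaRect((w*1000));print(nm,lab,np.round(r[0],1),np.round(r[1],1),round(r[2],1))
```

```text
TL [0.5627 0.4012 0.1384] 0.0027
BL [0.4617 0.39   0.0839] 0.0028
BR [0.4739 0.2789 0.0831] 0.0026
pad [0.5751 0.2892 0.1371] 0.0031
cap [0.5073 0.3369 0.1332] 0.002
centre [0.5184 0.3398 0.1106] normal [-0.467 -0.06   0.882] tilt rad 0.49 dir -172.7
edge up [0.1011 0.0107 0.0543] 6.047446748561244
cap height over face 0.025222359349312235 lateral [ 0.0007 -0.0015  0.0003]
t tall [446.9   6.3] [108.   62.5] 61.6
t base [ 539.1 -328.6] [109.5  61.8] 75.6
t flat [645.7  -6.1] [ 62.7 105.8] 3.0
s base [ 541.6 -330.2] [107.9  62.1] 75.6
s tall [449.2   5.3] [106.6  61.4] 62.0
s flat [647.8  -7.8] [ 60.6 106.3] 2.9
```

```bash
cat >> h.py <<'E'
S0=np.array([.5187,.339,.1095]); YAW=np.radians(6.5)
N=np.array([-np.sin(.5)*np.cos(YAW),-np.sin(.5)*np.sin(YAW),np.cos(.5)])
UP=np.array([np.cos(.5)*np.cos(YAW),np.cos(.5)*np.sin(YAW),np.sin(.5)])
def Rstop(psi=0):
    B=np.c_[np.cross(UP,-N),UP,-N]; return B@R.from_euler('z',psi,degrees=True).as_matrix()
def Rdown(deg): # tool down, tool y along deg
    a=np.radians(deg);y=np.array([np.cos(a),np.sin(a),0]);z=np.array([0,0,-1]);return np.c_[np.cross(y,z),y,z]
E
python3 - <<'E'
from h import *
print(N,rel(S0+N*.10,Rstop()))
E
```

```text
[-0.47634372 -0.05427251  0.87758256] (array([-30.35, -15.86,   2.47]), array([-25.98, -15.08,  59.24]))
```

>>> send_rows(
  series=[
    {"travel": [-30.35, -15.86, 2.47], "dr": [-25.98, -15.08, 59.24], "claw": 0},
    {"travel": [-30.35, -15.86, 2.47], "dr": [-25.98, -15.08, 59.24], "claw": 0},
    {"travel": [-30.35, -15.86, 2.47], "dr": [-25.98, -15.08, 59.24], "claw": 0},
    {"travel": [-30.35, -15.86, 2.47], "dr": [-25.98, -15.08, 59.24], "claw": 0},
    {"travel": [-30.35, -15.86, 2.47], "dr": [-25.98, -15.08, 59.24], "claw": 0},
    {"travel": [-30.35, -15.86, 2.47], "dr": [-25.98, -15.08, 59.24], "claw": 0},
    {"travel": [-30.35, -15.86, 2.47], "dr": [-25.98, -15.08, 59.24], "claw": 0},
    {"travel": [-30.35, -15.86, 2.47], "dr": [-25.98, -15.08, 59.24], "claw": 0},
    {"travel": [-30.35, -15.86, 2.47], "dr": [-25.98, -15.08, 59.24], "claw": 0},
    {"travel": [-30.35, -15.86, 2.47], "dr": [-25.98, -15.08, 59.24], "claw": 0},
    {"travel": [-30.35, -15.86, 2.47], "dr": [-25.98, -15.08, 59.24], "claw": 0},
    {"travel": [-30.35, -15.86, 2.47], "dr": [-25.98, -15.08, 59.24], "claw": 0},
  ],
  grip_force=20,
)

```text
time_s: 1.15
tool_pos: [0.4708, 0.3343, 0.1977]
tool_rot: [151.4, -0.0, 96.6]
force: [-0.4, -0.3, 0.2]
grip_width: 0.0152
```

Run:
```python
from h import *
c=env.calibration("wrist");im=env.read_camera("wrist");o=env.get_obs()
cv2.imwrite("pics/w1.png",np.clip(im*1.6,0,255).astype(np.uint8))
print(o["time_s"],o["qpos"].round(1),o["tool_pos"].round(4),o["tool_rot"].round(2),rel(S0+N*.10,Rstop(),o))
print("pred cap centre px",proj(c,S0+N*.036),"face",proj(c,S0))
```

```text
1.2 [-55.8  -5.8   5.3 117.9  26.6  49.5 -58.1] [0.471  0.3345 0.198 ] [ 1.5133e+02 -6.0000e-02  9.6600e+01] (array([-0.09, -0.05,  0.06]), array([ 0.02, -0.1 ,  0.06]))
pred cap centre px [319.38875881 213.1166083 ] face [319.31049347 202.33222014]
```

View pics/w1.png

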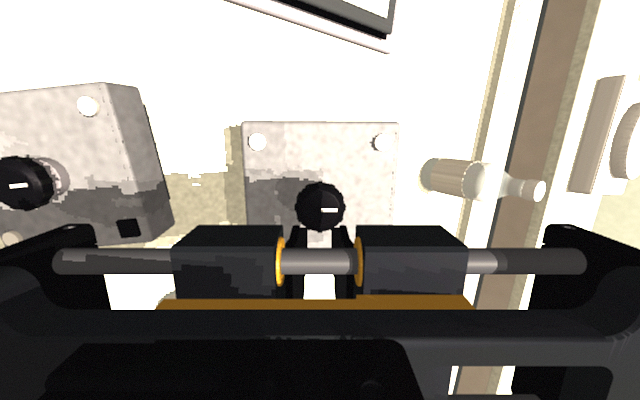

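>>> send_rows(
  series=[
    {"travel": [-0.1, -0.05, 3.0], "dr": [0, 0, 0], "claw": 0},
    {"travel": [-0.1, -0.05, 5.5], "dr": [0, 0, 0], "claw": 0},
    {"travel": [-0.1, -0.05, 6.0], "dr": [0, 0, 0], "claw": 0},
    {"travel": [-0.1, -0.05, 6.3], "dr": [0, 0, 0], "claw": 0},
    {"travel": [-0.1, -0.05, 6.5], "dr": [0, 0, 0], "claw": 0},
    {"travel": [-0.1, -0.05, 6.7], "dr": [0, 0, 0], "claw": 0},
    {"travel": [-0.1, -0.05, 6.9], "dr": [0, 0, 0], "claw": 0},
    {"travel": [-0.1, -0.05, 7.1], "dr": [0, 0, 0], "claw": 0},
    {"travel": [-0.1, -0.05, 7.2], "dr": [0, 0, 0], "claw": 0},
    {"travel": [-0.1, -0.05, 7.2], "dr": [0, 0, 0], "claw": 0},
  ],
)

```text
time_s: 2.03
tool_pos: [0.5053, 0.338, 0.1359]
tool_rot: [151.2, -0.2, 96.5]
force: [-3.5, -0.4, 4.3]
grip_width: 0.0004
```

>>> send_rows(
  series=[
    {"travel": [0, 0, 0.1], "dr": [0, 0, 0], "claw": 0},
    {"travel": [0, 0, 0.2], "dr": [0, 0, 0], "claw": 0},
    {"travel": [0, 0, 0.3], "dr": [0, 0, 0], "claw": 0},
    {"travel": [0, 0, 0.4], "dr": [0, 0, 0], "claw": 0},
    {"travel": [0, 0, 0.4], "dr": [0, 0, 0], "claw": 0},
  ],
)

```text
time_s: 2.45
tool_pos: [0.5074, 0.3376, 0.1312]
tool_rot: [151.3, -0.1, 96.5]
force: [-0.0, -0.2, 3.6]
grip_width: 0.0002
```

>>> send_rows(
  series=[
    {"travel": [0, 0, 0.1], "dr": [0, 0, 0], "claw": 0},
    {"travel": [0, 0, 0.2], "dr": [0, 0, 0], "claw": 0},
    {"travel": [0, 0, 0.3], "dr": [0, 0, 0], "claw": 0},
    {"travel": [0, 0, 0.3], "dr": [0, 0, 0], "claw": 0},
  ],
)

```text
time_s: 2.78
tool_pos: [0.5082, 0.338, 0.1303]
tool_rot: [151.3, -0.1, 96.5]
force: [-12.5, -4.7, 17.2]
grip_width: 0.0004
```

>>> send_rows(
  series=[
    {"travel": [0, 0, -0.4], "dr": [0, 0, 0], "claw": 0},
    {"travel": [0, 0, -0.7], "dr": [0, 0, 0], "claw": 0},
    {"travel": [0, 0, -0.7], "dr": [0, 0, 0], "claw": 0},
    {"travel": [0, 0, -0.7], "dr": [0, 0, 0], "claw": 0},
  ],
)

```text
time_s: 3.12
tool_pos: [0.505, 0.3363, 0.1338]
tool_rot: [151.4, -0.0, 96.5]
force: [-0.0, 0.5, 0.5]
grip_width: 0.0002
```

```bash
cat >> h.py <<'E'
S0=S0-N*.0037
TALL=np.array([.448,.0058]);BASE=np.array([.5404,-.3294]);FLAT=np.array([.6467,-.0070])
E
python3 - <<'E'
from h import *
o=env.get_obs()
print(rel([*TALL,.14],Rdown(-28.2),o), rel([.45,.30,.20],Rdown(-28.2),o))
E
```

```text
(array([-32.2 ,  -7.94,  -5.06]), array([27.74, -8.68, 33.92])) (array([-2.99, -1.98, -8.63]), array([27.74, -8.68, 33.92]))
```

>>> send_rows(
  series=[
    {"travel": [0, 0, -4.0], "dr": [0, 0, 0], "claw": 8.7},
    {"travel": [-2.5, -1.5, -7.0], "dr": [5, -1.6, 6.2], "claw": 8.7},
    {"travel": [-6, -2.4, -8], "dr": [9, -3, 12], "claw": 8.7},
    {"travel": [-10, -3.4, -8], "dr": [14, -4.3, 17], "claw": 8.7},
    {"travel": [-14, -4.2, -7.5], "dr": [19, -6, 23], "claw": 8.7},
    {"travel": [-18, -5, -7], "dr": [23, -7, 28], "claw": 8.7},
    {"travel": [-22, -6, -6.5], "dr": [27.7, -8.7, 33.9], "claw": 8.7},
    {"travel": [-26, -6.9, -5.7], "dr": [27.7, -8.7, 33.9], "claw": 8.7},
    {"travel": [-30, -7.6, -5.2], "dr": [27.7, -8.7, 33.9], "claw": 8.7},
    {"travel": [-32.2, -7.95, -5.06], "dr": [27.74, -8.68, 33.9], "claw": 8.7},
    {"travel": [-32.2, -7.95, -5.06], "dr": [27.74, -8.68, 33.9], "claw": 8.7},
    {"travel": [-32.2, -7.95, -5.06], "dr": [27.74, -8.68, 33.9], "claw": 8.7},
  ],
)

```text
time_s: 4.12
tool_pos: [0.4477, 0.0049, 0.1396]
tool_rot: [-180.0, -0.0, 61.6]
force: [0.0, 0.2, -0.9]
grip_width: 0.0725
```

Run:
```python
from h import *
o=env.get_obs();print(o["tool_pos"],o["tool_rot"],o["qpos"].round(1),rel([*TALL,.02],Rdown(-28.2),o))
c=env.calibration("wrist");im=env.read_camera("wrist");cv2.imwrite("pics/w2.png",im)
t=env.read_camera("top");cv2.imwrite("pics/t2.png",t)
im=cv2.resize(im,(480,300));a=np.clip(cv2.resize(t[165:240,160:260],(400,300),interpolation=cv2.INTER_CUBIC)*1.7,0,255).astype(np.uint8)
im=cv2.resize(im,(400,300));cv2.imwrite("pics/c2.png",np.hstack([im,a]))
```

```text
[0.44774185 0.00490983 0.13959735] [-1.79954723e+02 -2.34525922e-02  6.16244053e+01] [-36.8  -4.5  31.8 117.6   2.5  66.2 -34.4] (array([ 9.000e-02, -1.000e-02,  1.196e+01]), array([-0.05, -0.02, -0.18]))
```

View pics/c2.png

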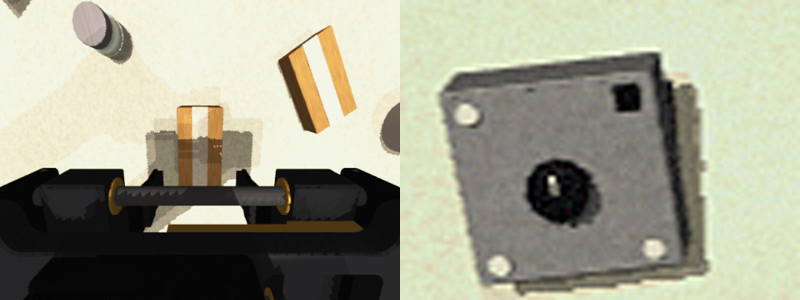

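>>> send_rows(
  series=[
    {"travel": [0.1, 0, 3.5], "dr": [0, 0, -0.2], "claw": 8.7},
    {"travel": [0.1, 0, 7.0], "dr": [0, 0, -0.2], "claw": 8.7},
    {"travel": [0.1, 0, 10], "dr": [0, 0, -0.2], "claw": 8.7},
    {"travel": [0.1, 0, 11.9], "dr": [0, 0, -0.2], "claw": 8.7},
    {"travel": [0.1, 0, 11.9], "dr": [0, 0, -0.2], "claw": 8.7},
    {"travel": [0.1, 0, 11.9], "dr": [0, 0, -0.2], "claw": 6.8},
    {"travel": [0.1, 0, 11.9], "dr": [0, 0, -0.2], "claw": 6.2},
    {"travel": [0.1, 0, 11.9], "dr": [0, 0, -0.2], "claw": 5.5},
    {"travel": [0.1, 0, 11.9], "dr": [0, 0, -0.2], "claw": 5.5},
    {"travel": [0.1, 0, 11.9], "dr": [0, 0, -0.2], "claw": 5.5},
  ],
  grip_force=25,
)

```text
time_s: 5.05
tool_pos: [0.45, 0.0079, 0.0226]
tool_rot: [179.9, -0.2, 62.1]
force: [-0.1, -0.1, 3.2]
grip_width: 0.0638
```

>>> send_rows(
  series=[
    {"travel": [0, 0, -1.0], "dr": [0, 0, 0], "claw": 5.5},
    {"travel": [0, 0, -3], "dr": [0, 0, 0], "claw": 5.5},
    {"travel": [0, 0, -6], "dr": [0, 0, 0], "claw": 5.5},
    {"travel": [0, 0, -10], "dr": [0, 0, 0], "claw": 5.5},
    {"travel": [0, 0, -13], "dr": [0, 0, 0], "claw": 5.5},
    {"travel": [0, 0, -13], "dr": [0, 0, 0], "claw": 5.5},
    {"travel": [0, 0, -13], "dr": [0, 0, 0], "claw": 5.5},
  ],
)

```text
time_s: 5.63
tool_pos: [0.4496, 0.0074, 0.1531]
tool_rot: [179.8, -0.3, 62.0]
force: [-0.6, 0.5, -4.1]
grip_width: 0.0641
```

Run:
```python
from h import *
o=env.get_obs();print(o["time_s"],o["tool_pos"],o["tool_rot"],o["force"],o["grip_width"],rel([*BASE,.15],Rdown(-14.4),o))
t=env.read_camera("top");ct=env.calibration("top");cv2.imwrite("pics/t3.png",t)
hsv=cv2.cvtColor(t,cv2.COLOR_BGR2HSV);m=cv2.inRange(hsv,(8,110,60),(22,255,255));m=cv2.morphologyEx(m,cv2.MORPH_CLOSE,np.ones((11,11)))
for k in cv2.findContours(m,cv2.RETR_EXTERNAL,cv2.CHAIN_APPROX_SIMPLE)[0]:
    if cv2.contourArea(k)>150 and k[:,0,0].min()>200: print(cv2.contourArea(k),cv2.minAreaRect(k))
w=env.read_camera("wrist");cv2.imwrite("pics/w3.png",w)
cv2.imwrite("pics/c3.png",np.hstack([cv2.resize(w,(400,300)),cv2.resize(np.clip(t[120:270,260:460]*1.6,0,255).astype(np.uint8),(400,300))]))
```

```text
5.6333 [0.44961211 0.00738604 0.15309322] [179.84008257  -0.25253227  62.04894846] [-0.59583442  0.47015394 -4.09534486] 0.06413158760423313 (array([-25.5 ,  23.8 ,   0.26]), array([  0.19,  -0.23, -13.55]))
232.5 ((412.8719787597656, 277.2040100097656), (46.86799240112305, 6.350433826446533), 10.304845809936523)
705.0 ((430.1470642089844, 204.91177368164062), (37.593021392822266, 20.615528106689453), 14.03624439239502)
643.0 ((321.5135803222656, 171.7850799560547), (20.072492599487305, 34.6274299621582), 87.27368927001953)
```

View pics/c3.png

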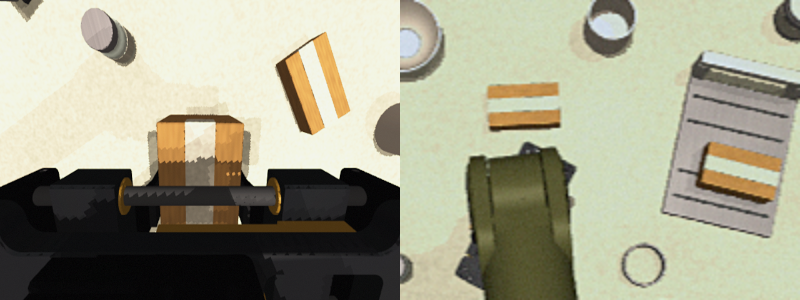

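Carton held; the wrist view shows its top end edge near (320,163) in full-size pixels. I'll measure its offset along the fingers' x axis.

Run:
```python
from h import *
w=cv2.imread("pics/w3.png");c=env.calibration("wrist");o=env.get_obs()
print(w[145:176:1,270:290].mean(1).round(0)[:, 2].tolist(), w[145:176,345:375].mean(1).round(0)[:,2].tolist())
R0=R.from_euler('xyz',o["tool_rot"],degrees=True)
for v in range(154,170,2): print(v,(R0.inv().apply(onz(c,320,v,o["tool_pos"][2]-.0226+.06)-o["tool_pos"])*1000).round(1))
```

```text
[241.0, 241.0, 242.0, 243.0, 243.0, 244.0, 248.0, 220.0, 113.0, 79.0, 83.0, 86.0, 87.0, 87.0, 88.0, 87.0, 84.0, 87.0, 165.0, 210.0, 220.0, 227.0, 228.0, 228.0, 228.0, 228.0, 228.0, 227.0, 227.0, 227.0, 227.0] [236.0, 234.0, 233.0, 234.0, 235.0, 235.0, 236.0, 237.0, 197.0, 116.0, 108.0, 98.0, 90.0, 89.0, 89.0, 88.0, 87.0, 86.0, 107.0, 167.0, 199.0, 212.0, 220.0, 220.0, 220.0, 220.0, 219.0, 218.0, 216.0, 214.0, 217.0]
154 [ 57.8   0.1 -37.4]
156 [ 56.9   0.1 -37.4]
158 [ 56.    0.1 -37.4]
160 [ 55.2   0.1 -37.4]
162 [ 54.3   0.1 -37.4]
164 [ 53.4   0.1 -37.4]
166 [ 52.5   0.1 -37.4]
168 [ 51.6   0.1 -37.4]
```

>>> send_rows(
  series=[
    {"travel": [-1.2, 1.1, 0], "dr": [0, 0, -0.6], "claw": 5.5},
    {"travel": [-3.2, 3.0, 0], "dr": [0, 0, -1.7], "claw": 5.5},
    {"travel": [-5.7, 5.3, 0], "dr": [0, 0, -3], "claw": 5.5},
    {"travel": [-8.2, 7.7, 0.1], "dr": [0, 0, -4.4], "claw": 5.5},
    {"travel": [-10.7, 10, 0.1], "dr": [0, 0, -5.7], "claw": 5.5},
    {"travel": [-13.2, 12.4, 0.1], "dr": [0, 0, -7], "claw": 5.5},
    {"travel": [-15.7, 14.7, 0.1], "dr": [0, 0, -8.4], "claw": 5.5},
    {"travel": [-18.2, 17.1, 0.2], "dr": [0, 0, -9.7], "claw": 5.5},
    {"travel": [-20.7, 19.4, 0.2], "dr": [0, 0, -11], "claw": 5.5},
    {"travel": [-23, 21.6, 0.2], "dr": [0, 0, -12.3], "claw": 5.5},
    {"travel": [-24.6, 23.1, 0.26], "dr": [0.1, -0.1, -13.1], "claw": 5.5},
    {"travel": [-25.34, 23.76, 0.26], "dr": [0.19, -0.23, -13.55], "claw": 5.5},
  ],
)

```text
time_s: 6.73
tool_pos: [0.5376, -0.3316, 0.1456]
tool_rot: [-179.5, 0.3, 75.4]
force: [-0.8, 0.1, -4.2]
grip_width: 0.064
```

>>> send_rows(
  series=[
    {"travel": [0, 0, 0], "dr": [0, 0, 0], "claw": 5.5},
    {"travel": [0, 0, 0], "dr": [0, 0, 0], "claw": 5.5},
    {"travel": [0, 0, 0], "dr": [0, 0, 0], "claw": 5.5},
  ],
)

```text
time_s: 6.98
tool_pos: [0.5395, -0.3257, 0.1473]
tool_rot: [-179.7, 0.0, 75.7]
force: [0.8, 0.7, -3.6]
grip_width: 0.0638
```

Run:
```python
from h import *
o=env.get_obs();print(o["tool_pos"],o["tool_rot"],o["force"],o["grip_width"],rel([.5408,-.3278,.10],Rdown(-14.4),o))
w=env.read_camera("wrist");cv2.imwrite("pics/w4.png",w);t=env.read_camera("side");cv2.imwrite("pics/s4.png",t)
cv2.imwrite("pics/c4.png",np.hstack([cv2.resize(w,(400,300)),cv2.resize(np.clip(t[200:350,340:540]*1.6,0,255).astype(np.uint8),(400,300))]))
```

```text
[ 0.5394847  -0.32565143  0.14725891] [-1.79677029e+02  3.80436425e-02  7.56765132e+01] [ 0.78024896  0.65315995 -3.63671626] 0.06382008068613747 (array([-0.17,  0.21,  4.72]), array([-0.32,  0.04,  0.08]))
```

View pics/c4.png

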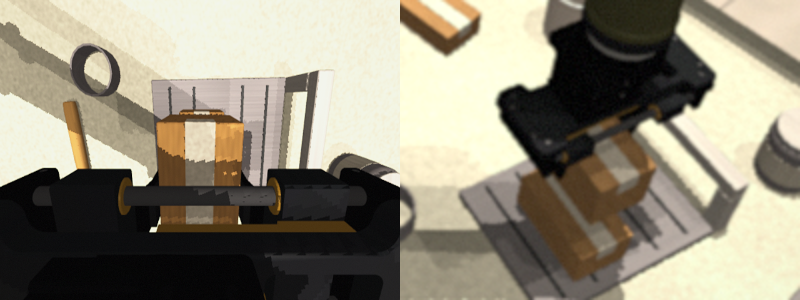

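Run:
```python
from h import *
c=env.calibration("wrist");o=env.get_obs()
w=cv2.imread("pics/w4.png");cv2.imwrite("pics/c5.png",cv2.resize(w[130:190,240:400],(800,300),interpolation=cv2.INTER_CUBIC))
print(o["tool_pos"])
print(w[142:170,325:340].mean(1).round(0)[:,2].tolist())
for v in (147,149,151): print(v,w[v,280:370,2].tolist())
```

```text
[ 0.54004941 -0.32566031  0.14808557]
[192.0, 184.0, 178.0, 154.0, 106.0, 86.0, 121.0, 187.0, 220.0, 210.0, 157.0, 94.0, 84.0, 85.0, 85.0, 83.0, 92.0, 103.0, 103.0, 96.0, 157.0, 226.0, 237.0, 235.0, 235.0, 235.0, 233.0, 232.0]
147 [170, 171, 170, 169, 171, 171, 172, 174, 164, 143, 121, 92, 79, 84, 85, 82, 84, 86, 82, 83, 84, 84, 84, 83, 84, 84, 84, 84, 86, 84, 88, 95, 91, 89, 90, 91, 88, 88, 92, 92, 90, 88, 90, 91, 90, 87, 88, 91, 91, 90, 87, 86, 88, 85, 83, 81, 82, 83, 84, 82, 83, 83, 82, 82, 82, 84, 83, 84, 83, 83, 82, 82, 87, 108, 132, 155, 169, 172, 171, 171, 179, 196, 203, 202, 201, 201, 202, 210, 218, 217]
149 [167, 170, 171, 170, 171, 172, 173, 167, 149, 142, 110, 89, 127, 143, 140, 140, 142, 143, 143, 113, 95, 139, 158, 155, 155, 158, 156, 153, 127, 130, 199, 229, 225, 225, 223, 217, 214, 212, 211, 210, 212, 214, 214, 216, 217, 213, 210, 208, 210, 211, 214, 217, 213, 212, 192, 135, 123, 149, 149, 148, 151, 153, 152, 150, 124, 127, 149, 148, 146, 148, 152, 151, 148, 124, 128, 148, 152, 169, 173, 167, 166, 186, 201, 199, 200, 197, 208, 213, 212, 212]
151 [173, 173, 172, 171, 173, 176, 135, 84, 162, 205, 209, 191, 162, 154, 152, 187, 209, 206, 205, 211, 193, 168, 162, 161, 193, 215, 212, 205, 210, 179, 175, 197, 195, 223, 238, 236, 233, 234, 211, 183, 184, 185, 187, 225, 240, 237, 235, 211, 182, 217, 237, 235, 232, 233, 234, 214, 175, 157, 158, 187, 210, 211, 211, 208, 205, 183, 157, 156, 186, 205, 208, 209, 205, 207, 185, 189, 208, 193, 157, 167, 198, 203, 202, 202, 199, 199, 205, 213, 212, 213]
```

View pics/c5.png

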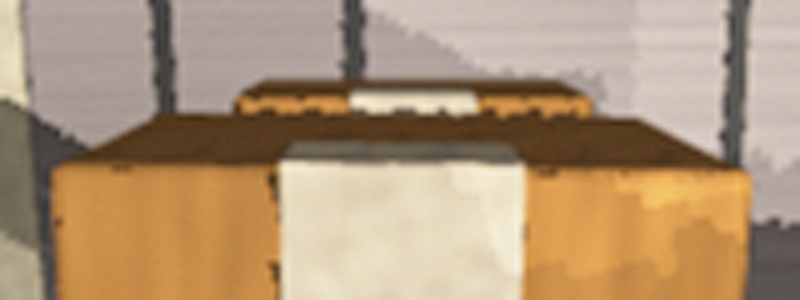

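Crop: the base's top end edge runs from (287,148.6) to (358.4,148.6). The held carton's bottom edge runs from (271.6,153.2) to (368,153.2), and its top edge is at v≈162.6.

Run:
```python
from h import *
c=env.calibration("wrist");o=env.get_obs();p=o["tool_pos"];R0=R.from_euler('xyz',o["tool_rot"],degrees=True)
for n,l,r,v,z in(("base",287,358.4,148.6,.062),("heldbot",271.6,368,153.2,p[2]-.0226),("heldtop",250.6,390,162.8,p[2]+.0374)):
    for u in(l,r): print(n,(R0.inv().apply(onz(c,u,v,z)-p)*1000).round(1))
print(o["time_s"],p,rel([.5408,-.3278,.10],Rdown(-14.4),o))
```

```text
base [ 51.9 -28.4  86.2]
base [51.8 34.3 85.9]
heldbot [ 53.2 -31.4  22.7]
heldbot [53.2 31.8 22.4]
heldtop [ 54.  -30.9 -37.3]
heldtop [ 54.   31.3 -37.6]
7.0833 [ 0.54004941 -0.32566031  0.14808557] (array([-0.18,  0.14,  4.81]), array([-0.23,  0.05,  0.13]))
```

>>> send_rows(
  series=[
    {"travel": [-0.1, 0.1, 1.5], "dr": [-0.2, 0, 0.1], "claw": 5.5},
    {"travel": [-0.17, 0.2, 3.0], "dr": [-0.2, 0, 0.1], "claw": 5.5},
    {"travel": [-0.17, 0.22, 4.5], "dr": [-0.2, 0, 0.1], "claw": 5.5},
    {"travel": [-0.17, 0.22, 5.5], "dr": [-0.2, 0, 0.1], "claw": 5.5},
    {"travel": [-0.17, 0.22, 5.8], "dr": [-0.2, 0, 0.1], "claw": 5.5},
    {"travel": [-0.17, 0.22, 5.8], "dr": [-0.2, 0, 0.1], "claw": 5.5},
    {"travel": [-0.17, 0.22, 5.8], "dr": [-0.2, 0, 0.1], "claw": 5.5},
  ],
)

```text
time_s: 7.67
tool_pos: [0.5415, -0.3301, 0.0907]
tool_rot: [180.0, 0.2, 75.5]
force: [0.5, 0.3, -3.1]
grip_width: 0.0639
```

>>> send_rows(
  series=[
    {"travel": [0, 0, 0], "dr": [0, 0, 0], "claw": 5.5},
    {"travel": [0, 0, 0], "dr": [0, 0, 0], "claw": 5.5},
    {"travel": [0, 0, 0], "dr": [0, 0, 0], "claw": 5.5},
    {"travel": [0, 0, 0], "dr": [0, 0, 0], "claw": 5.5},
    {"travel": [0, 0, 0], "dr": [0, 0, 0], "claw": 5.5},
  ],
)

```text
time_s: 8.08
tool_pos: [0.5415, -0.3302, 0.0908]
tool_rot: [180.0, 0.1, 75.5]
force: [-0.6, 0.3, -4.4]
grip_width: 0.0637
```

Run:
```python
from h import *
c=env.calibration("wrist")
w=env.read_camera("wrist");o=env.get_obs();cv2.imwrite("pics/w5.png",w);cv2.imwrite("pics/c6.png",cv2.resize(w[130:190,240:400],(800,300),interpolation=cv2.INTER_CUBIC))
print(o["tool_pos"],o["tool_rot"],o["force"])
```

```text
[ 0.54145994 -0.33022616  0.09069368] [1.79958825e+02 1.42315414e-01 7.55106986e+01] [ 0.03421735 -0.39100161 -3.10465407]
```

View pics/c6.png

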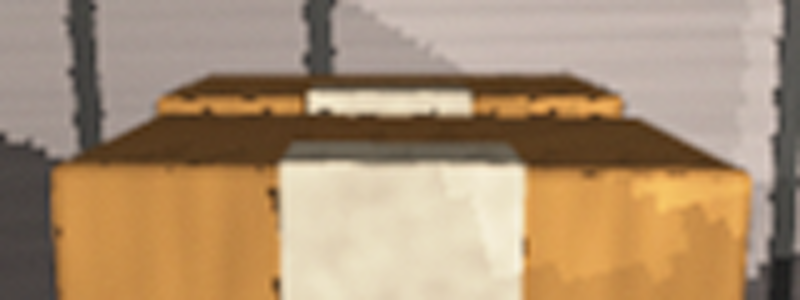

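Crop: base edge now at v≈149, u from 271.4 to 364.4; the held carton's bottom edge is unchanged at (271.6–368, 153.2).

Run:
```python
from h import *
c=env.calibration("wrist");o=env.get_obs();p=o["tool_pos"];R0=R.from_euler('xyz',o["tool_rot"],degrees=True)
for n,l,r,v,z in(("base",271.4,364.4,149,.062),("heldbot",271.6,368,153.2,p[2]-.0226)):
    for u in(l,r): print(n,(R0.inv().apply(onz(c,u,v,z)-p)*1000).round(1))
```

```text
base [ 55.5 -32.4  28.5]
base [55.5 30.3 28.6]
heldbot [ 53.2 -31.4  22.4]
heldbot [53.2 31.8 22.5]
```

>>> send_rows(
  series=[
    {"travel": [0.12, -0.06, 0.1], "dr": [0, 0, 0.1], "claw": 5.5},
    {"travel": [0.22, -0.12, 0.3], "dr": [0, 0, 0.1], "claw": 5.5},
    {"travel": [0.22, -0.12, 0.45], "dr": [0, 0, 0.1], "claw": 5.5},
    {"travel": [0.22, -0.12, 0.5], "dr": [0, 0, 0.1], "claw": 5.5},
    {"travel": [0.22, -0.12, 0.55], "dr": [0, 0, 0.1], "claw": 5.5},
    {"travel": [0.22, -0.12, 0.6], "dr": [0, 0, 0.1], "claw": 5.5},
    {"travel": [0.22, -0.12, 0.65], "dr": [0, 0, 0.1], "claw": 5.5},
    {"travel": [0.22, -0.12, 0.65], "dr": [0, 0, 0.1], "claw": 5.5},
    {"travel": [0.22, -0.12, 0.65], "dr": [0, 0, 0.1], "claw": 5.5},
  ],
)

```text
time_s: 8.88
tool_pos: [0.5409, -0.3279, 0.0847]
tool_rot: [179.9, 0.1, 75.4]
force: [-1.9, 1.8, 3.1]
grip_width: 0.0636
```

>>> send_rows(
  series=[
    {"travel": [0, 0, 0], "dr": [0, 0, 0], "claw": 7.0},
    {"travel": [0, 0, 0], "dr": [0, 0, 0], "claw": 8.0},
    {"travel": [0, 0, 0], "dr": [0, 0, 0], "claw": 8.5},
    {"travel": [0, 0, 0], "dr": [0, 0, 0], "claw": 8.6},
    {"travel": [0, 0, -1.5], "dr": [0, 0, 0], "claw": 8.6},
    {"travel": [0, 0, -4.5], "dr": [0, 0, 0], "claw": 8.6},
    {"travel": [0, 0, -8], "dr": [0, 0, 0], "claw": 8.6},
    {"travel": [0, 0, -10], "dr": [0, 0, 0], "claw": 8.6},
    {"travel": [0, 0, -10], "dr": [0, 0, 0], "claw": 8.6},
  ],
)

```text
time_s: 9.63
tool_pos: [0.5431, -0.3297, 0.1894]
tool_rot: [179.5, 0.3, 75.4]
force: [0.5, -1.3, 0.8]
grip_width: 0.0862
```

Run:
```python
from h import *
o=env.get_obs();print(o["time_s"],o["tool_pos"],o["tool_rot"],o["grip_width"],rel([*FLAT,.12],Rdown(3),o))
```

```text
9.6333 [ 0.54314129 -0.32974372  0.18935304] [179.47285117   0.25195553  75.38772799] 0.08615060337774526 (array([33.87,  1.82,  6.8 ]), array([  0.48,   0.33, -17.61]))
```

>>> send_rows(
  series=[
    {"travel": [3, 0.1, 0], "dr": [0, 0, -1.7], "claw": 8.7},
    {"travel": [7, 0.3, 0], "dr": [0, 0, -3.5], "claw": 8.7},
    {"travel": [11, 0.6, 0.5], "dr": [0, 0, -5.5], "claw": 8.7},
    {"travel": [15, 0.8, 1.5], "dr": [0, 0, -7.5], "claw": 8.7},
    {"travel": [19, 1, 2.8], "dr": [0.2, 0.2, -10], "claw": 8.7},
    {"travel": [23, 1.2, 4], "dr": [0.3, 0.3, -12], "claw": 8.7},
    {"travel": [27, 1.4, 5.2], "dr": [0.5, 0.3, -14], "claw": 8.7},
    {"travel": [31, 1.6, 6.4], "dr": [0.5, 0.3, -16], "claw": 8.7},
    {"travel": [33.87, 1.8, 6.8], "dr": [0.5, 0.3, -17.6], "claw": 8.7},
    {"travel": [33.87, 1.8, 6.8], "dr": [0.5, 0.3, -17.6], "claw": 8.7},
    {"travel": [33.87, 1.8, 6.8], "dr": [0.5, 0.3, -17.6], "claw": 8.7},
    {"travel": [33.87, 1.8, 6.8], "dr": [0.5, 0.3, -17.6], "claw": 8.7},
  ],
)

```text
time_s: 10.63
tool_pos: [0.6434, -0.0061, 0.1151]
tool_rot: [-179.5, -0.1, 92.9]
force: [-0.7, -1.2, 0.1]
grip_width: 0.0865
```

Run:
```python
from h import *
o=env.get_obs();print(o["time_s"],o["tool_pos"],o["tool_rot"],rel([*FLAT,.006],Rdown(3),o))
c=env.calibration("wrist");w=env.read_camera("wrist");cv2.imwrite("pics/w6.png",w)
t=env.read_camera("top");cv2.imwrite("pics/t6.png",t)
# expected corner pixels of flat top
a=np.radians(3);ex=np.array([np.cos(a),np.sin(a)]);ey=np.array([-ex[1],ex[0]])
for sx,sy in((-1,1),(1,1)): print(proj(c,[*(FLAT+sx*.032*ex+sy*.055*ey),.036]).round(1))
ct=env.calibration("top");hsv=cv2.cvtColor(t,cv2.COLOR_BGR2HSV);m=cv2.inRange(hsv,(8,110,85),(22,255,255));m=cv2.morphologyEx(m,cv2.MORPH_CLOSE,np.ones((11,11)))
for k in cv2.findContours(m,cv2.RETR_EXTERNAL,cv2.CHAIN_APPROX_SIMPLE)[0]:
    if cv2.contourArea(k)>250 and k[:,0,0].min()>400:
        W=np.array([onz(ct,*p[0],.122)[:2]for p in k]).astype(np.float32);print(cv2.minAreaRect(W*1000))
cv2.imwrite("pics/c7.png",np.hstack([cv2.resize(w,(400,300)),cv2.resize(np.clip(t[140:250,380:480]*1.6,0,255).astype(np.uint8),(273,300))]))
```

```text
10.6333 [ 0.64344804 -0.00612489  0.11511948] [-1.79516291e+02 -1.25677410e-01  9.29340392e+01] (array([-0.13,  0.41, 10.91]), array([-0.48, -0.13, -0.07]))
[286.2 147. ]
[361.2 147. ]
((539.0667114257812, -327.6753234863281), (108.37889862060547, 62.80892562866211), 74.95862579345703)
```

View pics/c7.png

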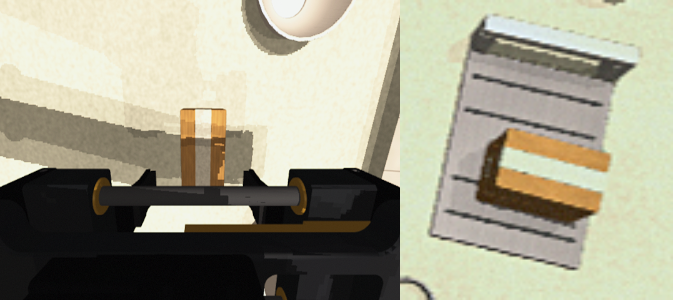

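>>> send_rows(
  series=[
    {"travel": [-0.1, 0.2, 2], "dr": [-0.4, 0, 0], "claw": 8.7},
    {"travel": [-0.1, 0.38, 4.5], "dr": [-0.4, 0, 0], "claw": 8.7},
    {"travel": [-0.1, 0.38, 7], "dr": [-0.4, 0, 0], "claw": 8.7},
    {"travel": [-0.1, 0.38, 9], "dr": [-0.4, 0, 0], "claw": 8.7},
    {"travel": [-0.1, 0.38, 10.2], "dr": [-0.4, 0, 0], "claw": 8.7},
    {"travel": [-0.1, 0.38, 10.5], "dr": [-0.4, 0, 0], "claw": 8.7},
    {"travel": [-0.1, 0.38, 10.5], "dr": [-0.4, 0, 0], "claw": 8.7},
    {"travel": [-0.1, 0.38, 10.5], "dr": [-0.4, 0, 0], "claw": 8.7},
  ],
)

```text
time_s: 11.4
tool_pos: [0.6474, -0.0057, 0.0114]
tool_rot: [180.0, -0.2, 92.9]
force: [-0.1, 0.3, 0.5]
grip_width: 0.0874
```

>>> send_rows(
  series=[
    {"travel": [0, 0, 0.3], "dr": [0, -0.1, 0], "claw": 8.7},
    {"travel": [0, 0, 0.5], "dr": [0, -0.1, 0], "claw": 7.2},
    {"travel": [0, 0, 0.5], "dr": [0, -0.1, 0], "claw": 6.6},
    {"travel": [0, 0, 0.5], "dr": [0, -0.1, 0], "claw": 6.2},
    {"travel": [0, 0, 0.5], "dr": [0, -0.1, 0], "claw": 5.5},
    {"travel": [0, 0, 0.5], "dr": [0, -0.1, 0], "claw": 5.5},
    {"travel": [0, 0, 0.5], "dr": [0, -0.1, 0], "claw": 5.5},
  ],
)

```text
time_s: 11.98
tool_pos: [0.6468, -0.0048, 0.0054]
tool_rot: [-180.0, -0.1, 93.0]
force: [1.4, 0.6, 0.6]
grip_width: 0.0639
```

>>> send_rows(
  series=[
    {"travel": [0, 0, 0], "dr": [0, 0, 0], "claw": 5.5},
    {"travel": [0, 0, -1], "dr": [0, 0, 0], "claw": 5.5},
    {"travel": [0, 0, -3], "dr": [0, 0, 0], "claw": 5.5},
    {"travel": [0, 0, -6], "dr": [0, 0, 0], "claw": 5.5},
    {"travel": [0, 0, -9.5], "dr": [0, 0, 0], "claw": 5.5},
    {"travel": [0, 0, -13], "dr": [0, 0, 0], "claw": 5.5},
    {"travel": [0, 0, -16.5], "dr": [0, 0, 0], "claw": 5.5},
    {"travel": [0, 0, -18.5], "dr": [0, 0, 0], "claw": 5.5},
    {"travel": [0, 0, -18.5], "dr": [0, 0, 0], "claw": 5.5},
    {"travel": [0, 0, -18.5], "dr": [0, 0, 0], "claw": 5.5},
    {"travel": [0, 0, -18.5], "dr": [0, 0, 0], "claw": 5.5},
  ],
)

```text
time_s: 12.9
tool_pos: [0.6453, -0.0051, 0.1883]
tool_rot: [-179.7, -0.1, 93.0]
force: [-0.2, 1.5, -3.6]
grip_width: 0.0637
```

Run:
```python
from h import *
o=env.get_obs();p=o["tool_pos"];print(o["time_s"],p,o["tool_rot"],o["force"],o["grip_width"],rel([*BASE,.20],Rdown(-14.4),o))
w=env.read_camera("wrist");cv2.imwrite("pics/w7.png",w);c=env.calibration("wrist")
print(w[145:180,270:290].mean(1).round(0)[:, 2].tolist())
R0=R.from_euler('xyz',o["tool_rot"],degrees=True)
for v in range(150,180,4): print(v,(R0.inv().apply(onz(c,320,v,p[2]-.0065+.036)-p)*1000).round(1))
```

```text
12.9 [ 0.64534871 -0.00511285  0.18827667] [-1.79743659e+02 -1.36699631e-01  9.30022691e+01] [-0.23313528  1.49158226 -3.59485971] 0.0636775215079964 (array([-31.83, -12.18,  -1.19]), array([-0.28, -0.1 , 17.4 ]))
[242.0, 242.0, 242.0, 240.0, 236.0, 233.0, 229.0, 224.0, 219.0, 219.0, 166.0, 78.0, 84.0, 84.0, 80.0, 78.0, 82.0, 159.0, 203.0, 213.0, 221.0, 222.0, 221.0, 221.0, 221.0, 221.0, 221.0, 222.0, 222.0, 222.0, 223.0, 223.0, 224.0, 224.0, 225.0]
150 [ 59.3   0.  -29.4]
154 [ 57.4   0.  -29.4]
158 [ 55.6   0.  -29.4]
162 [ 53.7   0.  -29.4]
166 [ 51.8   0.  -29.4]
170 [ 49.9   0.  -29.4]
174 [ 48.    0.  -29.4]
178 [ 46.1   0.  -29.4]
```

>>> send_rows(
  series=[
    {"travel": [-1.2, -0.5, -0.3], "dr": [0, 0, 0.7], "claw": 5.5},
    {"travel": [-3.8, -1.4, -0.8], "dr": [0, 0, 2], "claw": 5.5},
    {"travel": [-7, -2.7, -1.2], "dr": [0, 0, 3.8], "claw": 5.5},
    {"travel": [-10.2, -3.9, -1.2], "dr": [0, 0, 5.6], "claw": 5.5},
    {"travel": [-13.4, -5.1, -1.2], "dr": [0, 0, 7.4], "claw": 5.5},
    {"travel": [-16.6, -6.3, -1.2], "dr": [0, 0, 9.2], "claw": 5.5},
    {"travel": [-19.8, -7.6, -1.2], "dr": [0, 0, 11], "claw": 5.5},
    {"travel": [-23, -8.8, -1.2], "dr": [-0.2, 0, 12.7], "claw": 5.5},
    {"travel": [-26.2, -10, -1.2], "dr": [-0.2, 0, 14.4], "claw": 5.5},
    {"travel": [-29, -11.1, -1.2], "dr": [-0.28, -0.1, 16], "claw": 5.5},
    {"travel": [-30.9, -11.9, -1.2], "dr": [-0.28, -0.1, 17], "claw": 5.5},
    {"travel": [-31.67, -12.13, -1.2], "dr": [-0.28, -0.1, 17.4], "claw": 5.5},
  ],
)

```text
time_s: 13.95
tool_pos: [0.5371, -0.3344, 0.2013]
tool_rot: [179.9, 0.1, 75.0]
force: [0.1, -0.4, -2.6]
grip_width: 0.0639
```

>>> send_rows(
  series=[
    {"travel": [0, 0, 0], "dr": [0, 0, 0], "claw": 5.5},
    {"travel": [0, 0, 1], "dr": [0, 0, 0], "claw": 5.5},
    {"travel": [0, 0, 3], "dr": [0, 0, 0], "claw": 5.5},
    {"travel": [0, 0, 4.5], "dr": [0, 0, 0], "claw": 5.5},
    {"travel": [0, 0, 5.0], "dr": [0, 0, 0], "claw": 5.5},
    {"travel": [0, 0, 5.0], "dr": [0, 0, 0], "claw": 5.5},
    {"travel": [0, 0, 5.0], "dr": [0, 0, 0], "claw": 5.5},
    {"travel": [0, 0, 5.0], "dr": [0, 0, 0], "claw": 5.5},
  ],
)

```text
time_s: 14.62
tool_pos: [0.5433, -0.3275, 0.1524]
tool_rot: [179.7, -0.0, 75.7]
force: [-0.3, -0.5, -3.0]
grip_width: 0.0639
```

Run:
```python
from h import *
w=env.read_camera("wrist");o=env.get_obs();p=o["tool_pos"];print(o["time_s"],p,o["tool_rot"],o["force"],o["grip_width"],rel([.5408,-.3278,.1274],Rdown(-14.4),o))
cv2.imwrite("pics/w8.png",w);cv2.imwrite("pics/c8.png",cv2.resize(w[130:190,240:400],(800,300),interpolation=cv2.INTER_CUBIC))
```

```text
14.6667 [ 0.54319889 -0.32789922  0.15263834] [ 1.79710968e+02 -2.98795572e-02  7.56514953e+01] [-0.49488056 -0.18984777 -2.8727584 ] 0.06394950071723136 (array([-0.05, -0.25,  2.52]), array([ 0.29, -0.03,  0.05]))
```

View pics/c8.png

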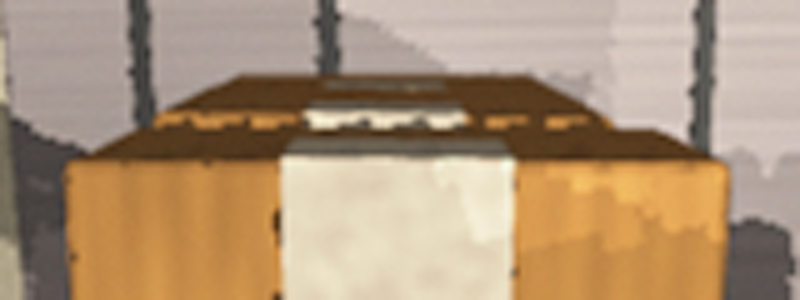

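Crop: tall carton's top end edge at v≈152.6, u 270.6 to 362.6; held flat carton's bottom edge at v≈156.2, u 267 to 371.

Run:
```python
from h import *
c=env.calibration("wrist");o=env.get_obs();p=o["tool_pos"];R0=R.from_euler('xyz',o["tool_rot"],degrees=True)
for n,l,r,v,z in(("tall",270.6,362.6,152.6,.122),("heldbot",267,371,156.2,p[2]-.0054)):
    for u in(l,r): print(n,(R0.inv().apply(onz(c,u,v,z)-p)*1000).round(1))
```

```text
tall [ 53.  -33.4  30.5]
tall [52.9 29.6 30.8]
heldbot [ 52.9 -31.3   5.3]
heldbot [52.9 30.7  5.6]
```

>>> send_rows(
  series=[
    {"travel": [0, -0.1, 0.5], "dr": [0.2, 0, 0], "claw": 5.5},
    {"travel": [0, -0.2, 1.2], "dr": [0.3, 0, 0], "claw": 5.5},
    {"travel": [0, -0.24, 1.8], "dr": [0.3, 0, 0], "claw": 5.5},
    {"travel": [0, -0.24, 2.0], "dr": [0.3, 0, 0], "claw": 5.5},
    {"travel": [0, -0.24, 2.0], "dr": [0.3, 0, 0], "claw": 5.5},
    {"travel": [0, -0.24, 2.0], "dr": [0.3, 0, 0], "claw": 5.5},
    {"travel": [0, -0.24, 2.0], "dr": [0.3, 0, 0], "claw": 5.5},
  ],
)

```text
time_s: 15.25
tool_pos: [0.5402, -0.3275, 0.1317]
tool_rot: [-179.9, -0.0, 75.6]
force: [-0.1, 0.1, -2.2]
grip_width: 0.064
```

Run:
```python
from h import *
o=env.get_obs();print(o["tool_pos"],o["tool_rot"],o["force"],rel([.5408,-.3278,.1274],Rdown(-14.4),o))
```

```text
[ 0.54020311 -0.3274751   0.13168477] [-1.79902007e+02 -3.57721298e-02  7.55988510e+01] [-0.07481408  0.05014674 -2.24794299] (array([-0.02,  0.07,  0.43]), array([-0.1 , -0.04, -0.  ]))
```

Aligned (visual and computed agree). Lower to contact and release.

>>> send_rows(
  series=[
    {"travel": [-0.02, 0.06, 0.15], "dr": [0, 0, 0], "claw": 5.5},
    {"travel": [-0.02, 0.06, 0.3], "dr": [0, 0, 0], "claw": 5.5},
    {"travel": [-0.02, 0.06, 0.38], "dr": [0, 0, 0], "claw": 5.5},
    {"travel": [-0.02, 0.06, 0.43], "dr": [0, 0, 0], "claw": 5.5},
    {"travel": [-0.02, 0.06, 0.48], "dr": [0, 0, 0], "claw": 5.5},
    {"travel": [-0.02, 0.06, 0.48], "dr": [0, 0, 0], "claw": 5.5},
    {"travel": [-0.02, 0.06, 0.48], "dr": [0, 0, 0], "claw": 5.5},
  ],
)

```text
time_s: 15.83
tool_pos: [0.5407, -0.3277, 0.1274]
tool_rot: [-179.9, -0.1, 75.6]
force: [-2.1, 1.6, 3.9]
grip_width: 0.0642
```

>>> send_rows(
  series=[
    {"travel": [0, 0, 0], "dr": [0, 0, 0], "claw": 7.0},
    {"travel": [0, 0, 0], "dr": [0, 0, 0], "claw": 8.0},
    {"travel": [0, 0, 0], "dr": [0, 0, 0], "claw": 8.5},
    {"travel": [0, 0, 0], "dr": [0, 0, 0], "claw": 8.6},
    {"travel": [0, 0, -1.5], "dr": [0, 0, 0], "claw": 8.6},
    {"travel": [0, 0, -4], "dr": [0, 0, 0], "claw": 8.6},
    {"travel": [0, 0, -7], "dr": [0, 0, 0], "claw": 8.6},
    {"travel": [0, 0, -8], "dr": [0, 0, 0], "claw": 8.6},
    {"travel": [0, 0, -8], "dr": [0, 0, 0], "claw": 8.6},
  ],
)

```text
time_s: 16.58
tool_pos: [0.5422, -0.3292, 0.2099]
tool_rot: [179.8, 0.0, 75.6]
force: [0.1, -0.9, 0.7]
grip_width: 0.0859
```

Run:
```python
from h import *
o=env.get_obs();print(o["time_s"],o["tool_pos"],o["tool_rot"],o["qpos"].round(1),rel([.5,0,.22],Rdown(0),o),rel(S0+N*.11,Rstop(-20),o))
```

```text
16.5833 [ 0.54224562 -0.32918302  0.20991768] [1.79780159e+02 2.52463832e-02 7.55978869e+01] [ -8.5  21.3  48.1  88.3 -16.1  77.4  26.8] (array([ 30.83, -12.28,  -1.07]), array([  0.22,   0.05, -14.4 ])) (array([ 62.31, -23.66,   0.59]), array([-29.05,   0.33, -40.02]))
```

>>> send_rows(
  series=[
    {"travel": [3, -1, -1], "dr": [-1, 0, -1], "claw": 8.6},
    {"travel": [7, -2.7, -1.5], "dr": [-3, 0, -4], "claw": 7},
    {"travel": [10.9, -4.2, -1.5], "dr": [-5, 0, -7], "claw": 6.4},
    {"travel": [14.8, -5.6, -1.5], "dr": [-7, 0, -9.5], "claw": 6.4},
    {"travel": [18.7, -7.1, -1.5], "dr": [-9, 0, -12], "claw": 6.4},
    {"travel": [22.5, -8.6, -1.5], "dr": [-11, 0, -15], "claw": 6.4},
    {"travel": [26.4, -10, -1.5], "dr": [-13, 0, -18], "claw": 6.4},
    {"travel": [30.3, -11.5, -1.5], "dr": [-15, 0, -21], "claw": 6.4},
    {"travel": [34.2, -13, -1.5], "dr": [-17, 0.1, -24], "claw": 6.4},
    {"travel": [38, -14.5, -1.5], "dr": [-19, 0.2, -27], "claw": 6.4},
    {"travel": [42, -16, -1.5], "dr": [-22, 0.2, -30], "claw": 6.4},
    {"travel": [45.8, -17.4, -1.5], "dr": [-25, 0.3, -34], "claw": 6.4},
  ],
)

```text
time_s: 17.58
tool_pos: [0.4847, 0.1613, 0.2211]
tool_rot: [156.3, 6.8, 109.0]
force: [0.4, 1.1, 0.5]
grip_width: 0.0636
```

Run:
```python
from h import *
o=env.get_obs();print(o["time_s"],o["tool_pos"],o["tool_rot"],o["qpos"].round(1),rel(S0+N*.11,Rstop(-20),o))
```

```text
17.5833 [0.48468295 0.16126146 0.22110453] [156.29261918   6.77265299 108.96732786] [-36.7 -16.6   6.8 122.5  15.7  52.6 -16.7] (array([16.9 ,  3.74,  1.47]), array([-4.2 , -0.17, -5.84]))
```

>>> send_rows(
  series=[
    {"travel": [3.5, 0.8, 0.2], "dr": [-1, 0, -1.2], "claw": 6.4},
    {"travel": [7, 1.6, 0.5], "dr": [-2, 0, -2.4], "claw": 6.4},
    {"travel": [10.5, 2.4, 0.9], "dr": [-3, -0.1, -3.7], "claw": 6.4},
    {"travel": [13.5, 3, 1.2], "dr": [-3.6, -0.1, -4.7], "claw": 6.4},
    {"travel": [15.8, 3.5, 1.4], "dr": [-4, -0.1, -5.5], "claw": 6.4},
    {"travel": [16.9, 3.74, 1.5], "dr": [-4.2, -0.17, -5.84], "claw": 6.4},
    {"travel": [16.9, 3.74, 1.5], "dr": [-4.2, -0.17, -5.84], "claw": 6.4},
    {"travel": [16.9, 3.74, 1.5], "dr": [-4.2, -0.17, -5.84], "claw": 6.4},
    {"travel": [16.9, 3.74, 1.5], "dr": [-4.2, -0.17, -5.84], "claw": 6.4},
    {"travel": [16.9, 3.74, 1.5], "dr": [-4.2, -0.17, -5.84], "claw": 6.4},
  ],
)

```text
time_s: 18.42
tool_pos: [0.4711, 0.3287, 0.2039]
tool_rot: [152.9, 9.4, 113.8]
force: [-0.5, -0.3, -0.2]
grip_width: 0.064
```

Run:
```python
from h import *
w=env.read_camera("wrist");c=env.calibration("wrist");o=env.get_obs();print(o["time_s"],o["tool_pos"],o["qpos"].round(1),rel(S0+N*.045,Rstop(-20),o))
cv2.imwrite("pics/w9.png",w)
g=cv2.inRange(cv2.cvtColor(w,cv2.COLOR_BGR2GRAY),0,45)
p=proj(c,S0+N*.019);print(p)
t=env.read_camera("top");ct=env.calibration("top");cv2.imwrite("pics/t9.png",t)
hsv=cv2.cvtColor(t,cv2.COLOR_BGR2HSV);m=cv2.inRange(hsv,(8,110,85),(22,255,255));m=cv2.morphologyEx(m,cv2.MORPH_CLOSE,np.ones((11,11)))
for k in cv2.findContours(m,cv2.RETR_EXTERNAL,cv2.CHAIN_APPROX_SIMPLE)[0]:
    if cv2.contourArea(k)>250 and k[:,0,0].min()>400:
        W=np.array([onz(ct,*q[0],.158)[:2]for q in k]).astype(np.float32);print(cv2.minAreaRect(W*1000))
cv2.imwrite("pics/c9.png",np.hstack([cv2.resize(w[120:270,220:420],(400,300)),cv2.resize(np.clip(t[140:250,380:480]*1.6,0,255).astype(np.uint8),(273,300))]))
```

```text
18.4667 [0.47109711 0.32903996 0.20409253] [-42.6  -5.9  -6.9 117.3  24.6  49.7 -36.4] (array([ 0.54, -0.1 ,  6.49]), array([-0.11,  0.13, -0.38]))
[318.21952746 198.60162312]
((538.986572265625, -327.7051086425781), (108.46956634521484, 62.2348747253418), 75.67284393310547)
```

View pics/c9.png

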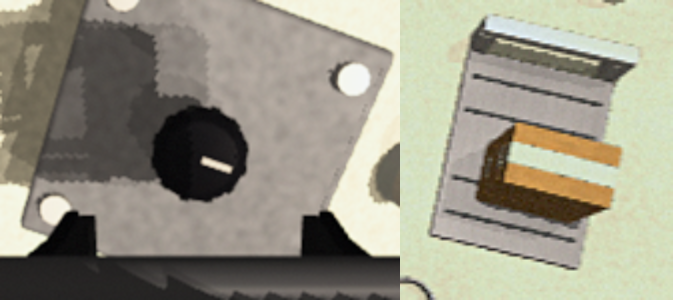

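The cap is centred at about (320,196) in the wrist image, within 2–3 mm of prediction. The stack measures (539.0, −327.7) mm at 75.7° in the top view, matching the tall carton. Going down around the cap.

>>> send_rows(
  series=[
    {"travel": [0.4, 0, 2.5], "dr": [0, 0, -0.4], "claw": 6.4},
    {"travel": [0.74, 0, 5], "dr": [0, 0.1, -0.4], "claw": 6.4},
    {"travel": [0.74, 0, 7], "dr": [0, 0.1, -0.4], "claw": 6.4},
    {"travel": [0.74, 0, 8.5], "dr": [0, 0.1, -0.4], "claw": 6.4},
    {"travel": [0.74, 0, 9.5], "dr": [0, 0.1, -0.4], "claw": 6.4},
    {"travel": [0.74, 0, 10], "dr": [0, 0.1, -0.4], "claw": 6.4},
    {"travel": [0.74, 0, 10.3], "dr": [0, 0.1, -0.4], "claw": 6.4},
    {"travel": [0.74, 0, 10.3], "dr": [0, 0.1, -0.4], "claw": 6.4},
    {"travel": [0.74, 0, 10.3], "dr": [0, 0.1, -0.4], "claw": 6.4},
  ],
)

```text
time_s: 19.27
tool_pos: [0.5165, 0.3433, 0.1131]
tool_rot: [152.9, 9.5, 114.4]
force: [-0.0, 1.3, -0.3]
grip_width: 0.0641
```

Run:
```python
from h import *
o=env.get_obs();print(o["tool_pos"],o["force"],rel(S0+N*.005,Rstop(-20),o),rel(S0+N*.005,Rstop(30),o))
```

```text
[0.51654499 0.34327638 0.11314243] [-0.01720521  1.25283229 -0.32959418] (array([-0.41, -0.18,  0.27]), array([-0.03, -0.06,  0.15])) (array([-0.41, -0.18,  0.27]), array([-5.000e-02, -4.000e-02,  5.015e+01]))
```

>>> send_rows(
  series=[
    {"travel": [-0.2, -0.1, 0.15], "dr": [0, 0, 0], "claw": 6.4},
    {"travel": [-0.2, -0.1, 0.25], "dr": [0, 0, 0], "claw": 6.0},
    {"travel": [-0.2, -0.1, 0.25], "dr": [0, 0, 0], "claw": 5.0},
    {"travel": [-0.2, -0.1, 0.25], "dr": [0, 0, 0], "claw": 4.5},
    {"travel": [-0.2, -0.1, 0.25], "dr": [0, 0, 0], "claw": 4.0},
    {"travel": [-0.2, -0.1, 0.25], "dr": [0, 0, 0], "claw": 3.8},
    {"travel": [-0.2, -0.1, 0.25], "dr": [0, 0, 0], "claw": 3.8},
  ],
  grip_force=12,
)

```text
time_s: 19.85
tool_pos: [0.5182, 0.3414, 0.1107]
tool_rot: [152.9, 9.4, 114.4]
force: [2.6, 1.2, 1.6]
grip_width: 0.0433
```

Run:
```python
from h import *
o=env.get_obs();print(o["tool_pos"],o["force"],o["wrist_torque"],rel(S0+N*.005,Rstop(-20),o))
```

```text
[0.51824188 0.34135141 0.11065596] [2.62205695 1.22199477 1.56138664] [0.01406734 0.17455435 0.05282246] (array([-0.21, -0.12, -0.02]), array([ 0.  , -0.07,  0.15]))
```

>>> send_rows(
  series=[
    {"travel": [0, 0, 0], "dr": [0, 0, 5], "claw": 3.8},
    {"travel": [0, 0, 0], "dr": [0, 0, 10], "claw": 3.8},
    {"travel": [0, 0, 0], "dr": [0, 0, 16], "claw": 3.8},
    {"travel": [0, 0, 0], "dr": [0, 0, 22], "claw": 3.8},
    {"travel": [0, 0, 0], "dr": [0, 0, 28], "claw": 3.8},
    {"travel": [0, 0, 0], "dr": [0, 0, 34], "claw": 3.8},
    {"travel": [0, 0, 0], "dr": [0, 0, 40], "claw": 3.8},
    {"travel": [0, 0, 0], "dr": [0, 0, 45], "claw": 3.8},
    {"travel": [0, 0, 0], "dr": [0, 0, 47], "claw": 3.8},
    {"travel": [0, 0, 0], "dr": [0, 0, 47], "claw": 3.8},
    {"travel": [0, 0, 0], "dr": [0, 0, 47], "claw": 3.8},
  ],
)

```text
time_s: 20.77
tool_pos: [0.5185, 0.3414, 0.1112]
tool_rot: [154.0, -12.5, 72.6]
force: [1.6, 0.8, 4.3]
grip_width: 0.0433
```

Run:
```python
from h import *
o=env.get_obs();print(o["tool_pos"],o["force"],o["force"]@N,o["wrist_torque"],o["qpos"].round(1),o["grip_width"],rel(S0+N*.005,Rstop(-20),o))
cv2.imwrite("pics/w10.png",env.read_camera("wrist"))
w=cv2.imread("pics/w10.png");c=env.calibration("wrist");p=proj(c,S0+N*.03);print(p)
k=w[150:230,270:370].min(2);m=(k>140).astype(np.uint8)
n,_,st,ce=cv2.connectedComponentsWithStats(m)
print([(s.tolist(),q.round(0).tolist()) for s,q in zip(st,ce) if s[4]>5])
```

```text
[0.51850672 0.34138378 0.11116609] [1.55200687 0.82423548 4.30458711] 2.9936085240539927 [-0.09800303 -0.12314169 -0.02293683] [-43.6   4.9  -2.9 118.3  30.3  38.  -87.7] 0.04332337197922023 (array([-0.25,  0.03,  0.01]), array([ 2.000e-02, -7.000e-02, -4.677e+01]))
[320.64024431 264.35457827]
[([0, 0, 100, 80, 3938], [49.0, 57.0]), ([0, 0, 100, 73, 3547], [52.0, 19.0]), ([16, 38, 10, 10, 63], [21.0, 43.0]), ([53, 39, 13, 11, 90], [60.0, 43.0]), ([75, 38, 11, 13, 50], [80.0, 44.0]), ([9, 42, 9, 16, 66], [12.0, 51.0]), ([23, 52, 25, 12, 143], [35.0, 56.0]), ([0, 54, 13, 14, 53], [6.0, 62.0]), ([74, 56, 7, 7, 28], [77.0, 59.0])]
```

>>> send_rows(
  series=[
    {"travel": [0, 0, -0.2], "dr": [0, 0, 0], "claw": 3.8},
    {"travel": [0, 0, -0.4], "dr": [0, 0, 0], "claw": 3.8},
    {"travel": [0, 0, -0.6], "dr": [0, 0, 0], "claw": 3.8},
    {"travel": [0, 0, -0.7], "dr": [0, 0, 0], "claw": 3.8},
    {"travel": [0, 0, -0.7], "dr": [0, 0, 0], "claw": 3.8},
    {"travel": [0, 0, -0.7], "dr": [0, 0, 0], "claw": 3.8},
  ],
)

```text
time_s: 21.32
tool_pos: [0.5151, 0.341, 0.117]
tool_rot: [154.0, -12.6, 72.6]
force: [5.3, 2.4, 3.7]
grip_width: 0.0433
```

Run:
```python
from h import *
o=env.get_obs();print(o["tool_pos"],o["force"],o["force"]@N,o["grip_width"],(o["tool_pos"]-S0)@N)
```

```text
[0.51513662 0.34100348 0.11703834] [5.26143346 2.38555368 3.74792505] 0.6533928788313028 0.043346634165550915 0.011904173112052326
```

>>> send_rows(
  series=[
    {"travel": [0, 0, 0], "dr": [0, 0, 0], "claw": 5.0},
    {"travel": [0, 0, 0], "dr": [0, 0, 0], "claw": 6.4},
    {"travel": [0, 0, 0], "dr": [0, 0, 0], "claw": 6.8},
    {"travel": [0, 0, 0], "dr": [0, 0, 0], "claw": 6.8},
    {"travel": [0, 0, -1.5], "dr": [0, 0, 0], "claw": 6.8},
    {"travel": [0, 0, -4], "dr": [0, 0, 0], "claw": 6.8},
    {"travel": [0, 0, -7], "dr": [0, 0, 0], "claw": 6.8},
    {"travel": [0, 0, -9], "dr": [0, 0, 0], "claw": 6.8},
    {"travel": [0, 0, -9], "dr": [0, 0, 0], "claw": 6.8},
    {"travel": [0, 0, -9], "dr": [0, 0, 0], "claw": 6.8},
    {"travel": [0, 0, -9], "dr": [0, 0, 0], "claw": 6.8},
  ],
)

```text
time_s: 22.23
tool_pos: [0.471, 0.3347, 0.1936]
tool_rot: [154.2, -12.3, 72.5]
force: [-0.1, 0.5, -0.5]
grip_width: 0.0686
```

Run:
```python
from h import *
c=env.calibration("wrist");w=env.read_camera("wrist");o=env.get_obs();cv2.imwrite("pics/w11.png",w);print(o["time_s"],o["tool_pos"],o["force"],(o["tool_pos"]-S0)@N)
for h in(.018,.025,.032): print(h,proj(c,S0+N*h+np.array([0,.002,0])).round(1))
def dark(im):
    k=(im.max(2)<50).astype(np.uint8);n,_,st,ce=cv2.connectedComponentsWithStats(k)
    return [(s.tolist(),q.round(1).tolist()) for s,q in zip(st,ce) if 600<s[4]<6000]
print("now",dark(w),"\nlatched",dark(cv2.imread("pics/w9.png")),"\nup",dark((cv2.imread("pics/w1.png")/1.6)))
cv2.imwrite("pics/c11.png",cv2.resize(np.hstack([w[120:270,220:420],cv2.imread("pics/w9.png")[120:270,220:420]]),(800,300)))
cv2.imwrite("pics/s11.png",env.read_camera("side"))
```

```text
22.2833 [0.47107668 0.33447599 0.19314701] [-0.6502051   1.03528795 -0.31049227] 0.10003775414439815
0.018 [321.2 204.3]
0.025 [321.2 206.4]
0.032 [321.3 208.6]
now [([0, 13, 318, 66, 2956], [145.1, 46.8]), ([295, 182, 52, 51, 1889], [320.3, 207.0])] 
latched [([351, 0, 77, 67, 768], [389.2, 30.3]), ([2, 37, 70, 64, 3190], [36.2, 68.4]), ([295, 172, 49, 49, 1683], [318.7, 196.1])] 
up [([277, 0, 112, 39, 809], [334.9, 17.2]), ([0, 156, 54, 55, 2268], [24.2, 183.3])]
```

Withdraw to one side, then compare top and side pictures with the first ones.

>>> send_rows(
  series=[
    {"travel": [0, 0, -3], "dr": [3, 0, 0], "claw": 6.8},
    {"travel": [-4, 0, -5], "dr": [6, 0, 0], "claw": 6.8},
    {"travel": [-8, 0, -5], "dr": [9, 0, 0], "claw": 6.8},
    {"travel": [-12, 0, -5], "dr": [12, 0, 0], "claw": 6.8},
    {"travel": [-16, 0, -5], "dr": [15, 0, 0], "claw": 6.8},
    {"travel": [-20, 0, -5], "dr": [18, 0, 0], "claw": 6.8},
    {"travel": [-24, 0, -5], "dr": [21, 0, 0], "claw": 6.8},
    {"travel": [-28, 0, -5], "dr": [24, 0, 0], "claw": 6.8},
    {"travel": [-30, 0, -5], "dr": [25, 0, 0], "claw": 6.8},
    {"travel": [-30, 0, -5], "dr": [25, 0, 0], "claw": 6.8},
    {"travel": [-30, 0, -5], "dr": [25, 0, 0], "claw": 6.8},
  ],
)

```text
time_s: 23.25
tool_pos: [0.3693, 0.0464, 0.1676]
tool_rot: [-180.0, -12.2, 71.8]
force: [-1.2, 0.3, -0.2]
grip_width: 0.0676
```

Run:
```python
from h import *
t=env.read_camera("top");s=env.read_camera("side");cv2.imwrite("pics/t12.png",t);cv2.imwrite("pics/s12.png",s);o=env.get_obs();print(o["time_s"],o["tool_pos"],o["force"])
def dark(im,x,y,w,h,th=35):
    k=(im[y:y+h,x:x+w].max(2)<th).astype(np.uint8);n,_,st,ce=cv2.connectedComponentsWithStats(k)
    return [(s.tolist(),(q+[x,y]).round(2).tolist()) for s,q in zip(st[1:],ce[1:]) if s[4]>60]
for n in("top0","t2","t12"): print(n,dark(cv2.imread(f"pics/{n}.png"),185,198,32,32))
for n in("side0","s12"): print(n,dark(cv2.imread(f"pics/{n}.png"),220,118,28,28))
def bright(im,x,y,w,h):
    g=im[y:y+h,x:x+w].min(2).astype(int);v,u=np.unravel_index(g.argmax(),g.shape);return u+x,v+y,g.max()
for n in("top0","t2","t12"):print(n,bright(cv2.imread(f"pics/{n}.png"),194,206,12,16))
a=cv2.imread("pics/side0.png");d=cv2.absdiff(a,s).max(2);m=(d>40).astype(np.uint8);n,_,st,ce=cv2.connectedComponentsWithStats(m);print("side diff",[x.tolist() for x in st[1:] if x[4]>25])
d=cv2.absdiff(cv2.imread("pics/top0.png"),t).max(2);n,_,st,ce=cv2.connectedComponentsWithStats((d>40).astype(np.uint8));print("top diff",[x.tolist() for x in st[1:] if x[4]>25])
```

```text
23.35 [0.37061387 0.05149465 0.16937119] [0.51718187 1.18982513 0.08963026]
top0 [([6, 8, 18, 16, 207], [199.27, 213.46])]
t2 [([7, 7, 17, 17, 199], [199.73, 212.52])]
t12 [([6, 8, 19, 16, 211], [199.53, 213.55])]
side0 [([6, 7, 16, 21, 253], [233.64, 135.55])]
s12 [([0, 0, 28, 28, 715], [234.69, 131.05])]
top0 (np.int64(197), np.int64(213), np.int64(104))
t2 (np.int64(197), np.int64(209), np.int64(107))
t12 (np.int64(197), np.int64(212), np.int64(108))
side diff [[43, 15, 35, 19, 373], [48, 30, 50, 45, 1224], [0, 32, 29, 16, 192], [198, 40, 35, 14, 97], [18, 46, 14, 6, 53], [178, 53, 9, 11, 36], [151, 54, 32, 28, 99], [79, 55, 198, 115, 6583], [0, 128, 93, 232, 9581], [98, 137, 33, 31, 459], [199, 152, 99, 63, 2562], [101, 167, 33, 16, 80], [104, 171, 52, 148, 4291], [333, 186, 48, 42, 924], [294, 213, 18, 52, 502], [277, 216, 14, 29, 271], [178, 246, 114, 112, 4088], [93, 248, 10, 7, 46], [427, 252, 12, 11, 79], [402, 259, 55, 70, 1519], [439, 265, 25, 28, 109], [425, 266, 32, 34, 426], [453, 294, 11, 15, 76], [62, 357, 10, 6, 39]]
top diff [[304, 161, 35, 8, 227], [304, 175, 36, 11, 337], [411, 185, 50, 35, 1120], [283, 219, 84, 168, 7542], [0, 283, 178, 117, 8692], [129, 296, 179, 97, 5018], [0, 310, 9, 12, 35], [315, 372, 33, 28, 402]]
```

```bash
python3 -c "
from cell import env
o=env.get_obs();print(o['joint_velocities'].round(2));print(env.sign_off())"
```

```text
[-3.35 -0.37 -1.34 -1.28 -0.54 -0.04 -0.27]
the job is handed in; nothing more can be done
None
```

The job is handed in, at about 23.4 s of the 70 s allowed, with the robot clear of everything.

- **Stop pressed:** I pressed the stop on the larger console to its hard stop, where the force read about 21 N. On backing off to a height where an unlatched cap would still have pushed, the force was zero, so it had latched.
- **Cartons stacked:** In the top view, the base, tall and flat cartons measured (539.1, −328.6), (539.1, −327.7) and (539.0, −327.7) mm. Their angles were 75.6°, 75.0° and 75.7°, so the column is square to within about 1 mm and 1°. Each carton was lowered until it made contact before I let go.
- **Stop released:** I turned the cap 47° clockwise, rose about 7 mm with it, and opened the grip. In the last top picture its outline was back where it started (row 213.55, against 213.46 at the start and 212.5 latched).
- **Bystanders:** Comparing the first and last top pictures, only the cartons and the arm and its shadow had changed. Most of the console is hidden by the arm in the last side picture, so that view could not confirm the cap.
- **Checks that disagreed or fell short:**
  - My camera estimate of the face height was about 4 mm too high; I corrected it from the hard-stop contact.
  - The cap's apparent size in the wrist camera did not settle whether it was up, so that rests on the top view.
  - I viewed 12 pictures, two over the budget of 10.
  - The arm was still settling slightly when I signed off, at up to 3.4°/s.

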